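# Pack and latch the chocolate-egg carrier

## Task

Pack the chocolate eggs for delivery: set every egg on the sheet pan gently upright into a dimple of the carrier's white insert, one to a dimple, then slide the clear hood fully shut over them. Then flip the latch's wire loop over so that its yellow bar drops behind the keeper hook on the hood, and swing the red lever back over and down until it snaps flat. The eggs are thin shells: no hard squeezing and no knocks against the carrier; leave the bowl, the jar and the brush alone.

Things in the scene. Friction and masses are not known exactly. Their poses are not given: they have to be found in the camera images.
- case: carrier, fixed: aluminium base 236 x 400 x 8 mm. Origin on the table under the centre of the dimpled insert; y axis = the way the hood opens, x across. White insert 206 (x) x 116 (y) mm, top 22 mm above the table, 3 (x) by 2 (y) round dimples 44 mm wide, 10 mm deep. At y = -62 to -68 mm a bulkhead 208 mm wide, 82 mm high; behind it (y to -174 mm) the grey latch tower, 84 mm wide, 82 mm high
- pocket1 (a point): dimple 1 of the insert, at case x = -72, y = -25 mm: where the mid-point of an egg standing in it comes (26 mm above the dimple's floor, 38 mm above the table)
- pocket2 (a point): dimple 2 of the insert, at case x = -72, y = 25 mm: where the mid-point of an egg standing in it comes (26 mm above the dimple's floor, 38 mm above the table)
- pocket3 (a point): dimple 3 of the insert, at case x = 0, y = -25 mm: where the mid-point of an egg standing in it comes (26 mm above the dimple's floor, 38 mm above the table)
- pocket4 (a point): dimple 4 of the insert, at case x = 0, y = 25 mm: where the mid-point of an egg standing in it comes (26 mm above the dimple's floor, 38 mm above the table)
- pocket5 (a point): dimple 5 of the insert, at case x = 72, y = -25 mm: where the mid-point of an egg standing in it comes (26 mm above the dimple's floor, 38 mm above the table)
- pocket6 (a point): dimple 6 of the insert, at case x = 72, y = 25 mm: where the mid-point of an egg standing in it comes (26 mm above the dimple's floor, 38 mm above the table)
- egg1_mid (a point): chocolate egg 1 (may be absent): fragile brown egg standing on a flat, weighted foot 35 mm wide; 44 mm wide at its widest (22 mm up), still 43 mm wide 34 mm up, 52 mm tall, about 60 g, hard to tip over; this point is on its axis half-way up, 26 mm above its foot; its z axis is the egg's axis. It starts on a sheet pan lined with brown paper, pan floor 4 mm, rim 10 mm above the table
- egg2_mid (a point): chocolate egg 2 (may be absent): fragile brown egg standing on a flat, weighted foot 35 mm wide; 44 mm wide at its widest (22 mm up), still 43 mm wide 34 mm up, 52 mm tall, about 60 g, hard to tip over; this point is on its axis half-way up, 26 mm above its foot; its z axis is the egg's axis. It starts on a sheet pan lined with brown paper, pan floor 4 mm, rim 10 mm above the table
- egg3_mid (a point): chocolate egg 3 (may be absent): fragile brown egg standing on a flat, weighted foot 35 mm wide; 44 mm wide at its widest (22 mm up), still 43 mm wide 34 mm up, 52 mm tall, about 60 g, hard to tip over; this point is on its axis half-way up, 26 mm above its foot; its z axis is the egg's axis. It starts on a sheet pan lined with brown paper, pan floor 4 mm, rim 10 mm above the table
- egg4_mid (a point): chocolate egg 4 (may be absent): fragile brown egg standing on a flat, weighted foot 35 mm wide; 44 mm wide at its widest (22 mm up), still 43 mm wide 34 mm up, 52 mm tall, about 60 g, hard to tip over; this point is on its axis half-way up, 26 mm above its foot; its z axis is the egg's axis. It starts on a sheet pan lined with brown paper, pan floor 4 mm, rim 10 mm above the table
- egg5_mid (a point): chocolate egg 5 (may be absent): fragile brown egg standing on a flat, weighted foot 35 mm wide; 44 mm wide at its widest (22 mm up), still 43 mm wide 34 mm up, 52 mm tall, about 60 g, hard to tip over; this point is on its axis half-way up, 26 mm above its foot; its z axis is the egg's axis. It starts on a sheet pan lined with brown paper, pan floor 4 mm, rim 10 mm above the table
- hood (a joint): clear hood on rails, m: 0 = fully shut against the bulkhead (covers the insert), 0.145 = fully open; it slides along the case's +y as it opens, stays where it is left, friction about 2.5 N. Its roof is 82 mm above the table, 78 mm underneath
- hood_handle (a point): centre of the hood's handle: black round bar 14 mm thick, 100 mm long along the case's x, 30 mm above the hood's roof on two posts 80 mm apart
- keeper (a point): where the loop's bar lies when hooked: 6 mm above the hood's roof, on the +y side of the keeper, a steel hook on the roof 20 mm wide (x) and 20 mm high. The hook's lip overhangs towards +y, 14 to 18 mm above the roof, to 1 mm short of this point. A bar on the roof on the hook's +y side is hooked. Axes as the case's
- lever (a joint): red latch lever, rad: 0 = closed, lying flat towards the case's -y; grows as it swings up; 1.5 = stop, nearly upright; stays where left (friction 0.06 N m). With the loop hooked it draws the loop tight, passes its dead centre near 0.4 and stays down
- lever_pivot (a point): the lever's hinge on top of the tower, 16 mm above it, axis along the case's x; fixed to the case
- lever_tip (a point): upper face near the lever's free end, 60 mm from the hinge; the lever is 22 mm wide and 6 mm thick, and reaches 66 mm from the hinge
- loop (a joint): wire loop on the lever, rad, relative to the lever: its angle above the case's +y = loop - lever - 0.04. Side wires 38 mm apart, 5 mm thick, 78 mm long, sprung (6 N/mm), hinged on the lever 27 mm from its hinge (lever up: 10 mm to -y of it, 25 mm above). Swings freely and falls by its weight; starts leaning back (to -y) on its stop, 3.45. Reaches behind the hook only with the lever up (above 1.1)
- loop_bar (a point): centre of the yellow bar that joins the loop's far ends, 8 mm thick, 38 mm long along the case's x
- bowl: bystander: steel bowl, 150 mm wide, 60 mm high, origin under its centre
- jar: bystander: amber jar, 64 mm wide, 90 mm high, origin under its centre
- pastry_brush: bystander: pastry brush, 200 mm long, lying on the table

How it is judged (in metres and radians):
On the way, in this order (a step that is already met when the one before it is completed fails the run):
1. every egg stands in a dimple of the insert ((distance between egg1_mid and pocket1 below 0.007 m or distance between egg1_mid and pocket2 below 0.007 m or distance between egg1_mid and pocket3 below 0.007 m or distance between egg1_mid and pocket4 below 0.007 m or distance between egg1_mid and pocket5 below 0.007 m or distance between egg1_mid and pocket6 below 0.007 m) and angle between each of egg1_mid, egg2_mid, egg3_mid, egg4_mid, egg5_mid's own z axis and vertical below 0.2 rad and (distance between egg2_mid and pocket1 below 0.007 m or distance between egg2_mid and pocket2 below 0.007 m or distance between egg2_mid and pocket3 below 0.007 m or distance between egg2_mid and pocket4 below 0.007 m or distance between egg2_mid and pocket5 below 0.007 m or distance between egg2_mid and pocket6 below 0.007 m) and (distance between egg3_mid and pocket1 below 0.007 m or distance between egg3_mid and pocket2 below 0.007 m or distance between egg3_mid and pocket3 below 0.007 m or distance between egg3_mid and pocket4 below 0.007 m or distance between egg3_mid and pocket5 below 0.007 m or distance between egg3_mid and pocket6 below 0.007 m) and (distance between egg4_mid and pocket1 below 0.007 m or distance between egg4_mid and pocket2 below 0.007 m or distance between egg4_mid and pocket3 below 0.007 m or distance between egg4_mid and pocket4 below 0.007 m or distance between egg4_mid and pocket5 below 0.007 m or distance between egg4_mid and pocket6 below 0.007 m) and (distance between egg5_mid and pocket1 below 0.007 m or distance between egg5_mid and pocket2 below 0.007 m or distance between egg5_mid and pocket3 below 0.007 m or distance between egg5_mid and pocket4 below 0.007 m or distance between egg5_mid and pocket5 below 0.007 m or distance between egg5_mid and pocket6 below 0.007 m)), for 0.3 s.
2. the hood is slid shut (within 6 mm) (value of joint hood below 0.006 m), for 0.2 s.
3. the loop's bar lies behind the keeper hook, below its lip, with the lever still up (z of loop_bar in the frame of keeper below 0.007 m and y of loop_bar in the frame of keeper above -0.003 m and value of joint lever above 0.7 rad and value of joint hood below 0.01 m), for 0.2 s.
At the end, for the whole second after the job is handed in: every egg stands upright (within 0.2 rad) in a dimple (mid-point within 7 mm of its place), the hood is shut within 3 mm, the loop's bar lies in the keeper hook (within 3 mm along, not more than 7 mm high) and the lever is down flat (below 0.12 rad) (all of step 1 and value of joint hood below 0.003 m and value of joint lever below 0.12 rad and z of loop_bar in the frame of keeper below 0.007 m and y of loop_bar in the frame of keeper between -0.003 and 0.003 m); the robot touches nothing.
It fails at once if an egg is squeezed with more than 90 N by the fingers (both pads together) (contact force between the fingers and egg1 above 90 N or contact force between the fingers and egg2 above 90 N or contact force between the fingers and egg3 above 90 N or contact force between the fingers and egg4 above 90 N or contact force between the fingers and egg5 above 90 N).
It fails at once if an egg is knocked or pressed against the carrier with more than 15 N (contact force between any of egg1, egg2, egg3, egg4, egg5 and case above 15 N).
It fails at once if the bowl, the jar or the brush is moved more than 30 mm (distance of any of bowl, jar, pastry_brush from where it was at the start of the episode above 0.03 m).
Of egg1, egg2, egg3, egg4, egg5 only 3 to 5 are there at a start; the rules pass over those that are not, and their reading is None.
At some moment in a run one of egg1, egg2, egg3, egg4, egg5 may be knocked a few centimetres aside while the robot is not near it.
It also fails if it takes over 210 s, if anything falls off the work surface, if the arm or the gripper's body presses on something with over 40 N, if the wrist force passes 120 N, or if a joint passes its speed limit or range.

## Robot

A 6-joint arm with a two-finger parallel gripper is mounted at the origin on the work surface. World frame = base frame: x ahead of the robot, y to its left, z up, the work surface at z = 0. Lengths are in mm, angles in rad, forces in N, time in s.
With the tool pointing down it reaches from about 350 to 975 mm from the base axis. Payload 7.1 kg.
Tool frame: the origin (TCP) lies midway between the tips of the shut fingers; the grasp point (between the pads) lies 19 mm behind it (ctrl.grip_point_offset is the distance from the TCP to the grasp point, in mm); z points along the fingers, y is the line along which they close (so a half turn about z gives the same grasp; the last joint's range is limited). The gripper opens to 88 mm and grips with 3 to 60 N. Pads are 20 mm wide; open, the fingers measure 115 mm over their backs; the gripper's body (75 mm by 178 mm) begins 61 mm behind the grasp point.
Start: joints at [1.321, 0.423, 1.63, -0, 1.089, -0.019], TCP at [142.941, 608.418, 222.675] pointing down, gripper open.
Joint ranges: [-3, 3], [-0.9, 2.11], [0.09, 2.58], [-1.31, 4.45], [0.11, 2.69], [-2.54, 2.54]. Speed limits (rad/s): [2.39, 2.39, 3.01, 3.14, 3.14, 3.14].

## Interface

Orientations are given as a rotation vector (axis times angle).
In Python, from workcell import get_obs, optics, close_job, spotter, ctrl gives the robot as it stands. The module is installed in compiled form; this text tells all that it offers.
- The arm moves only by the tool move_arm, never from a script. Its argument "rows" is a list of rows, each a list of 5 numbers: the shift along the tool's x, y, z in cm, then the turn about the tool's z in degrees, then the opening in per cent of the stroke, from 0 (shut) to 100 (fully open). A call has 1 to 10 rows; each row shifts and turns the commanded pose from where the row before left it, along the tool's axes as they then stand; what a row does not reach is not made up. A row lasts 1/8 s, in which the tool goes at most 62.5 mm and 10.7 degrees, less where a joint would pass 70% of its speed; a pose out of reach is approached as far as the arm can. A call with a gripper value outside its range is refused whole. The fingers move at their own pace and stop on an object; the grip force is fixed at half the most. Time passes only in rows, so rows that do not move let the fingers close. It gives the time, the measured TCP pose, the force, the opening and the grip force at its end, in the units of the state.
- get_obs(): the state, without advancing time (a new reading comes with each control period).
- optics.get_image(name): name is "scene" or "top" or "wrist"; returns the picture (400x640x3 uint8, blue, green, red); there is no depth.
- optics.calibration(name): a dict with "camera_matrix" (3x3 intrinsics, pixels), "distortion" ([k1, k2, p1, p2, k3] as OpenCV has them; the pictures are not rectified), "xyz" and "orientation" of the camera in the world. Camera axes: x right, y down, z forward; pixel columns grow to the right and rows downward; lengths in mm; the calibration is good to about 2 mm. A picture is of the moment at which its call begins: read the wrist's pose just before it. calibration takes no time and is no camera call; for the wrist camera it gives the pose at the moment of the call.
- close_job(): hands the job in; it is judged then, once.
Trained networks look in the newest picture that a camera, given by its name, has taken for a name from the list of things; names that differ only in an ending like _2 or _b are one class to them, and where a whole thing is asked for, a point or a joint stands for the part that bears it (a point fixed in the world has none). Each returns a list of dicts, best first, with "conf" (0 to 1); they miss things now and then, are a little off and sometimes report something else, mostly with a low value. They report only what shows in the picture. A call takes as long as a camera call.
- spotter.find_in(camera, label): "point" ([column, row] in pixels, amid what is visible of it).
- spotter.regions_of(camera, label): "region" (400x640 bool, what is visible of it) and "point" ([column, row] in pixels, amid what is visible of it).
The state is a dict: "t": time; "qpos": joint angles; "qvel": joint speeds; "joint_torque": joint torques, N m; "ee_pos": TCP position; "orientation": TCP orientation; "ft_force": force on the tool from outside, world axes, zero at the start; "moment": the same for the moment, N m; "width": finger opening in mm; "grasp_force": force on a finger pad.
Only numpy, scipy, OpenCV 4.12 (cv2) and the standard library are available. Lean on these libraries where they do the work, as an engineer would, in place of code of your own. Each camera call takes 0.05 s, during which the arm holds its last target. There are 200 camera calls.

## Working session

There is one attempt and no reset: what is moved stays moved. The work goes in short steps, Python scripts to look and compute and a tool call to move; the robot and the scene stay as the last step left them, time stands still between calls to the robot, and variables do not carry over. Pictures are saved under pics/ and viewed, at most 15 in all, crops included, and the job is handed in when it is done.

Besides the shell and the picture viewer there is one more tool, called as a command line: name --pt "numbers of a row" for each row, then --argument value for the rest. move_arm: Moves the arm, as the interface text tells. Its arguments: {"type":"object","properties":{"rows":{"type":"array","items":{"type":"array","items":{"type":"number"}}}},"required":["rows"]}

```bash
mkdir -p pics; cat > h.py <<'E'
import numpy as np, cv2
from scipy.spatial.transform import Rotation as R
from workcell import get_obs, optics, close_job, spotter, ctrl
def cam(n):
    c=optics.calibration(n); K=np.array(c["camera_matrix"],float); D=np.array(c["distortion"],float)
    o=np.array(c["orientation"],float)
    Rm=R.from_rotvec(o).as_matrix() if o.size==3 else o.reshape(3,3)
    return K,D,np.array(c["xyz"],float),Rm
def ray(n,p,C=None):
    K,D,x,Rm=C or cam(n)
    u=cv2.undistortPoints(np.array([[p]],float),K,D)[0,0]
    return x,Rm@np.array([u[0],u[1],1])
def atz(n,p,z,C=None):
    x,d=ray(n,p,C); return x+d*(z-x[2])/d[2]
def proj(n,P,C=None):
    K,D,x,Rm=C or cam(n)
    return cv2.projectPoints(np.array(P,float).reshape(-1,3),cv2.Rodrigues(Rm.T)[0],-Rm.T@x,K,D)[0].reshape(-1,2)
E
python3 - <<'E'
from h import *
for n in("scene","top"):
    im=optics.get_image(n); cv2.imwrite(f"pics/{n}0.png",im)
    c=cam(n); print(n,c[0].round(0).tolist(),c[2].round(0),c[3].round(2).tolist())
    for l in ("egg1_mid","hood_handle","keeper","lever_tip","loop_bar","lever_pivot","bowl","jar"):
        for r in spotter.find_in(n,l)[:6]: print(l,round(r["conf"],2),np.round(r["point"],1),atz(n,r["point"],30 if l[:3]=="egg" else 90,c).round(0))
print(get_obs())
E
```

```text
scene [[510.0, 0.0, 319.0], [0.0, 510.0, 200.0], [0.0, 0.0, 1.0]] [1373. -473. 1042.] [[0.55, 0.59, -0.59], [0.83, -0.38, 0.4], [0.01, -0.71, -0.7]]
egg1_mid 0.3 [368.2 177.4] [529. 275.  30.]
hood_handle 0.67 [368.5 177.5] [580. 231.  90.]
hood_handle 0.58 [371. 257.] [808.  64.  90.]
keeper 0.71 [363.1 177.7] [573. 218.  90.]
lever_tip 0.68 [290.1 197.2] [529.   8.  90.]
loop_bar 0.56 [277.3 188.3] [481.  -4.  90.]
lever_pivot 0.98 [329.4 209.3] [623.  70.  90.]
lever_pivot 0.44 [365.6 177.8] [577. 224.  90.]
bowl 0.86 [406.8 128.2] [464. 470.  90.]
bowl 0.59 [364.9 178.2] [577. 221.  90.]
jar 0.6 [280.1 299.9] [ 794. -179.   90.]
top [[381.0, 0.0, 323.0], [0.0, 381.0, 203.0], [0.0, 0.0, 1.0]] [ 538.   65. 1126.] [[-0.02, -1.0, 0.06], [-1.0, 0.02, 0.02], [-0.02, -0.06, -1.0]]
hood_handle 0.83 [269.  228.3] [538. 235.  90.]
keeper 0.74 [271.  229.1] [536. 229.  90.]
lever_tip 0.67 [364.6 215.1] [570. -26.  90.]
lever_tip 0.54 [273.8 226.8] [542. 222.  90.]
loop_bar 0.56 [379.  212.3] [577. -65.  90.]
lever_pivot 0.81 [315.3 219.2] [561. 108.  90.]
bowl 0.75 [172.2 269.9] [430. 498.  90.]
{'t': 0.9, 'qpos': array([ 1.32105460e+00,  4.23085793e-01,  1.62990078e+00, -9.45626102e-06,
        1.08857297e+00, -1.90195759e-02]), 'qvel': array([ 0.00070902,  0.00028794, -0.00171376,  0.00156108, -0.00118478,
       -0.00052444]), 'joint_torque': array([-7.12948204e-04, -5.44557345e+01, -2.74047822e+01,  6.44685631e-02,
        1.68882654e-02, -1.27335062e-05]), 'ee_pos': array([142.91302433, 608.43407339, 222.68363262]), 'orientation': array([3.61605883e-01, 3.12069953e+00, 4.97789511e-05]), 'ft_force': array([-0.23469218, -0.24333764, -0.65026804]), 'moment': array([-0.0242636 , -0.07380057,  0.01168908]), 'grasp_force': 0.0, 'width': 88.06990287674921}
```

View pics/top0.png

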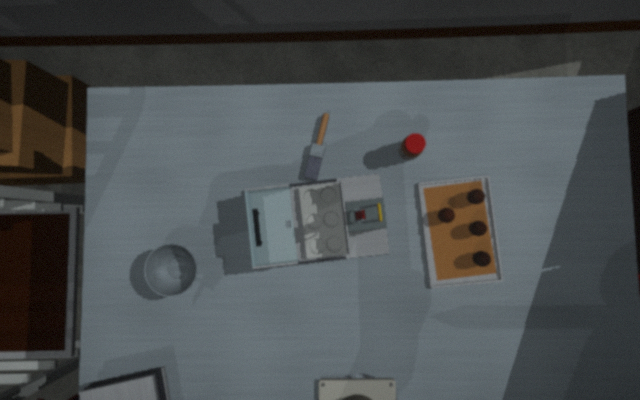

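View pics/scene0.png

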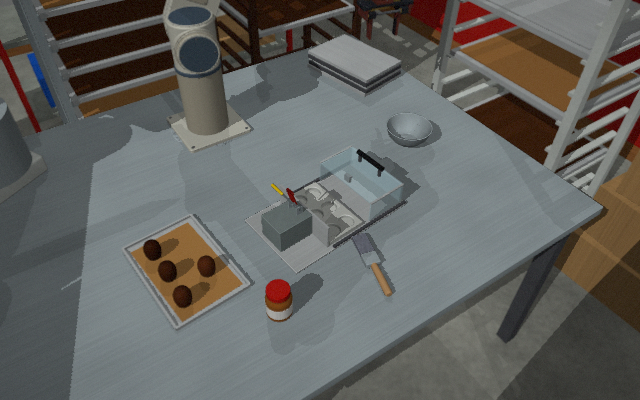

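The top picture shows four eggs on the pan at (476,196), (446,215), (478,228) and (482,258). The carrier is near (320,220), with its +y pointing to image-left (world +y). The lever is up and the loop is leaning back. Next I move the wrist camera above the carrier.

```bash
cat >> h.py <<'E'
def to(x,y,z,yaw=None,pr=True,ob=None):
    """tool-frame shift (cm) and turn (deg) to TCP target with tool y axis at heading yaw (deg)"""
    o=ob or get_obs(); Rm=R.from_rotvec(o["orientation"]).as_matrix()
    d=Rm.T@(np.array([x,y,z])-o["ee_pos"])/10
    h=np.degrees(np.arctan2(Rm[1,1],Rm[0,1])); t=0
    if yaw is not None: t=-((yaw-h+90)%180-90)
    print("from",o["ee_pos"].round(1),"h %.1f shift"%h,d.round(2),"turn %.1f"%t)
E
python3 - <<'E'
from h import *
to(500,100,330)
K,D,x,Rm=cam("wrist");print(x,Rm.round(2),get_obs()["ee_pos"])
im=optics.get_image("top")
c=cv2.resize(im[165:295,235:505],None,fx=2.95,fy=2.95,interpolation=cv2.INTER_CUBIC)
cv2.imwrite("pics/top1.png",cv2.convertScaleAbs(c,alpha=1.4))
E
```

```text
from [142.9 608.4 222.7] h 76.8 shift [-46.39 -41.33 -10.73] turn 0.0
[ 60.84919031 626.71037354 385.44951562] [[ 0.23  0.93  0.29]
 [ 0.97 -0.22 -0.07]
 [ 0.    0.3  -0.95]] [142.91302433 608.43407339 222.68363262]
```

View pics/top1.png

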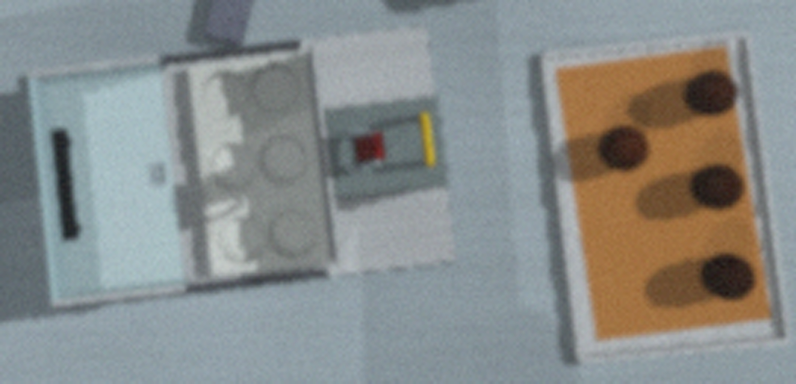

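The crop shows dimple row y=-25 at (275,88), (283,158) and (293,232). The keeper is at (157,172), the handle runs from (60,130) to (70,238), and the base's -y corners are at (428,30) and (452,260). Moving over the carrier now.

move_arm --pt "0 0 -5 0 100" --pt "-4 -4 -5.7 0 100" --pt "-4 -4 0 0 100" --pt "-4 -4 0 0 100" --pt "-4 -4 0 0 100" --pt "-4 -4 0 0 100" --pt "-4 -4 0 0 100" --pt "-4 -4 0 0 100" --pt "-4 -4 0 0 100" --pt "-4 -4 0 0 100"

```text
t: 2.2
ee_pos: [405.2, 184.6, 317.4]
orientation: [0.361, 3.12, 0.001]
ft_force: [0.9, 1.3, 0.5]
width: 87.8
grasp_force: 0.0
```

```bash
python3 - <<'E'
from h import *
c=cam("top")
f=lambda u,v,z:atz("top",(u/2.95+235-.33,v/2.95+165-.33),z,c)[:2]
pts=[((-72,-25),(275,88),None),]
# image down = -x world ; case x up in image
obs=[((72,-25),f(275,88,18)),((0,-25),f(283,158,18)),((-72,-25),f(293,232,18)),((118,-174),f(428,30,8)),((-118,-174),f(452,260,8))]
A=np.array([o[0] for o in obs],float);B=np.array([o[1] for o in obs])
print(B.round(1))
a0=A.mean(0);b0=B.mean(0);H=(A-a0).T@(B-b0);U,S,V=np.linalg.svd(H);Rr=V.T@U.T
print(np.linalg.det(Rr),"yaw",np.degrees(np.arctan2(Rr[1,0],Rr[0,0])),"org",b0-Rr@a0)
print(((A-a0)@Rr.T+b0-B).round(1))
for p in [(476,196),(446,215),(478,228),(482,258)]: print("egg",atz("top",p,35,c).round(0))
to(500,100,330)
E
```

```text
[[634.2  73.5]
 [564.9  66.8]
 [492.2  58.2]
 [690.5 -80. ]
 [462.2 -97.7]]
1.0 yaw 4.793113908676981 org [561.73215327  88.47533103]
[[ 1.3 -3.9]
 [-1.1 -3.2]
 [-0.1 -0.7]
 [ 3.4  4.9]
 [-3.5  2.9]]
egg [ 621. -346.   35.]
egg [ 568. -260.   35.]
egg [ 530. -348.   35.]
egg [ 446. -356.   35.]
from [405.2 184.6 317.4] h 76.8 shift [-11.17  -6.07  -1.25] turn 0.0
```

move_arm --pt "0 0 0 10.3 100" --pt "0 0 0 10.3 100" --pt "0 0 0 10.3 100" --pt "0 0 0 10.3 100" --pt "0 0 0 10.3 100" --pt "0 0 0 10.3 100" --pt "0 0 0 10.2 100" --pt "-4 4.5 -1 0 100" --pt "-4 5 0 0 100" --pt "-4 5 0 0 100"

```text
t: 3.45
ee_pos: [557.9, 79.4, 327.5]
orientation: [2.126, 2.312, 0.001]
ft_force: [0.4, 0.2, 1.7]
width: 87.7
grasp_force: 0.0
```

```bash
python3 - <<'E'
from h import *
to(562,60,330,5)
c=cam("wrist");im=optics.get_image("wrist");cv2.imwrite("pics/w0.png",im)
print(c[0],c[1],c[2])
for l,z in (("keeper",88),("hood_handle",112),("lever_tip",160),("lever_pivot",98),("loop_bar",150),("egg1_mid",30)):
    for r in spotter.find_in("wrist",l)[:5]: print(l,round(r["conf"],2),np.round(r["point"],1),atz("wrist",r["point"],z,c).round(0))
E
```

```text
from [557.9  79.4 327.5] h 4.8 shift [-1.97  0.24 -0.25] turn -0.2
[[336.96993091   0.         317.36858871]
 [  0.         336.96993091 202.91789973]
 [  0.           0.           1.        ]] [-0.00854019  0.          0.          0.          0.        ] [549.26763825 161.10936238 490.30266293]
keeper 0.93 [319.3  46.7] [547. 214.  88.]
hood_handle 0.77 [316.1  44. ] [544. 213. 112.]
lever_tip 0.91 [324.4 267.6] [572. -15. 160.]
lever_pivot 0.75 [320.9 312.3] [ 578. -116.   98.]
lever_pivot 0.6 [318.1 123.9] [553. 133.  98.]
loop_bar 0.64 [320.7 312.1] [574. -79. 150.]
loop_bar 0.23 [318.4 266.5] [566. -20. 150.]
```

View pics/w0.png

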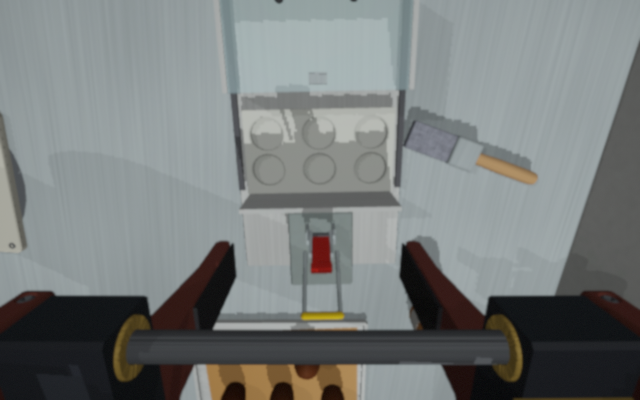

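The wrist view shows all six dimples, at (268,134), (319,133), (371,131), (269,169), (320,168) and (371,167). The keeper is near (318,78), the red lever is up at (320,255), and the yellow bar is at (322,317). I'll go lower for a precise fit.

move_arm --pt "0 0 5 0 100" --pt "0 0 5 0 100" --pt "0 0 1 0 100" --pt "0 0 0 0 100"

```text
t: 4.3
ee_pos: [556.3, 81.1, 217.8]
orientation: [2.126, 2.313, 0.0]
ft_force: [0.6, -0.8, 0.8]
width: 87.5
grasp_force: 0.0
```

```bash
python3 - <<'E'
from h import *
to(562,60,330,5)
c=cam("wrist");im=optics.get_image("wrist")
np.savez("w1.npz",im=im,K=c[0],D=c[1],x=c[2],R=c[3])
a=proj("wrist",[[470,70,22],[654,150,22],[654,40,22],[470,150,22]],c);print(a)
u0,v0=np.floor(a.min(0)-10).astype(int);u1,v1=np.ceil(a.max(0)+10).astype(int);v0=max(v0,0)
f=min(800/(u1-u0),600/(v1-v0));print(u0,v0,f)
cv2.imwrite("pics/w1.png",cv2.resize(im[v0:v1,u0:u1],None,fx=f,fy=f,interpolation=cv2.INTER_CUBIC))
E
```

```text
from [556.3  81.1 217.8] h 4.8 shift [ -2.15   0.39 -11.22] turn -0.2
[[239.1265023  179.72984924]
 [418.39435663 119.43993686]
 [401.53477261 218.88506104]
 [240.40184116 103.71870069]]
229 93 4.0
```

View pics/w1.png

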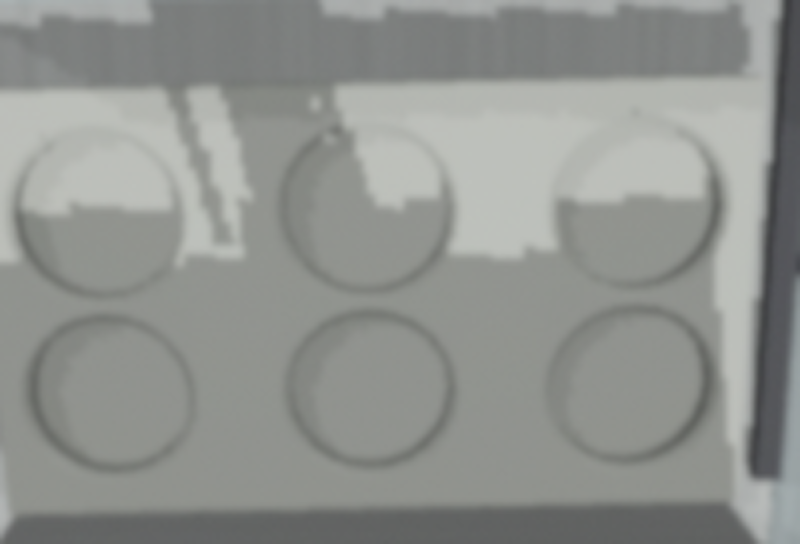

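The crop's rim centres are row +25 at (99,211), (367,206), (638,201) and row -25 at (112,392), (371,388), (629,383).

```bash
cat >> h.py <<'E'
def fit2(A,B):
    A=np.array(A,float);B=np.array(B,float)[:,:2]
    a0=A.mean(0);b0=B.mean(0);U,S,V=np.linalg.svd((A-a0).T@(B-b0));Q=V.T@U.T
    return np.degrees(np.arctan2(Q[1,0],Q[0,0])),b0-Q@a0,((A-a0)@Q.T+b0-B)
E
python3 - <<'E'
from h import *
d=np.load("w1.npz");C=(d["K"],d["D"],d["x"],d["R"])
px=[(99,211),(367,206),(638,201),(112,392),(371,388),(629,383)]
A=[(-72,25),(0,25),(72,25),(-72,-25),(0,-25),(72,-25)]
B=[atz("wrist",((u+.5)/4-.5+229,(v+.5)/4-.5+93),22,C) for u,v in px]
y,o,r=fit2(A,B);print(y,o,r.round(1))
# joint fit incl. camera height error: scale
B=np.array(B)[:,:2];print(np.linalg.norm(B[2]-B[0]),np.linalg.norm(B[1]-B[4]))
cs=cam("scene");ct=cam("top")
optics.get_image("top");e=spotter.regions_of("top","egg1_mid")
for r in e[:6]: print("top",round(r["conf"],2),np.round(r["point"],1),atz("top",r["point"],34,ct).round(0),r["region"].sum())
optics.get_image("scene");e=spotter.regions_of("scene","egg1_mid")
for r in e[:6]: print("sc",round(r["conf"],2),np.round(r["point"],1),atz("scene",r["point"],30,cs).round(0),r["region"].sum())
to(545,-200,300,4.8)
E
```

```text
5.907581814575765 [557.7972374   91.29407266] [[-0.8  0.1]
 [ 0.2  0.2]
 [ 0.6  0.2]
 [-0.7 -0.3]
 [-0.1 -0. ]
 [ 0.9 -0.1]]
142.5775343593347 49.83573627963258
sc 0.53 [276.4 185.1] [411.  31.  30.] 22
from [557.4  80.7 218.8] h 4.8 shift [-27.86  -3.55  -8.14] turn -0.0
```

move_arm --pt "0 0 -4 0 70" --pt "0 0 -4 0 70" --pt "-5 0 0 0 70" --pt "-6 0 0 0 70" --pt "-6 0 0 0 70" --pt "-6 0 0 0 70" --pt "-6 0 0 0 70" --pt "-6 -1 0 0 70" --pt "-4 -1 0 0 70" --pt "-3 -1 0 1 70"

```text
t: 5.8
ee_pos: [561.1, -342.9, 298.0]
orientation: [2.148, 2.29, 0.0]
ft_force: [-0.3, 0.6, 0.7]
width: 61.3
grasp_force: 0.0
```

```bash
cat >> h.py <<'E'
def eggs(name="wrist",save=None,z=38):
    c=cam(name); im=optics.get_image(name)
    if save: cv2.imwrite(save,im)
    h=cv2.cvtColor(im,cv2.COLOR_BGR2HSV)
    m=((h[...,2]<75)&(h[...,1]>70)&((h[...,0]<15)|(h[...,0]>170))).astype(np.uint8)
    m=cv2.morphologyEx(m,cv2.MORPH_OPEN,np.ones((3,3)))
    n,l,s,p=cv2.connectedComponentsWithStats(m)
    for i in range(1,n):
        if s[i,4]>60: print(p[i].round(1),s[i].tolist(),"z26+4:",atz(name,p[i],30,c).round(1))
E
python3 - <<'E'
from h import *
to(540,-340,300,5.9)
eggs(save="pics/w2.png")
E
```

```text
from [ 561.1 -342.9  298. ] h 3.7 shift [ 0.42 -2.09 -0.21] turn -2.2
[502.1  16.6] [499, 8, 7, 17, 84] z26+4: [ 760.3 -158.9   30. ]
[321.2  92.2] [312, 83, 27, 27, 235] z26+4: [ 558.9 -255.    30. ]
[292.9 166.8] [278, 153, 31, 31, 688] z26+4: [ 528.5 -349.1   30. ]
[226.9 168.8] [210, 154, 34, 32, 836] z26+4: [ 443.1 -357.3   30. ]
[359.7 166.9] [347, 156, 32, 29, 458] z26+4: [ 615.  -343.6   30. ]
[224.4 292.4] [198, 242, 57, 88, 2103] z26+4: [ 436.5 -541.8   30. ]
[410.6 292.6] [381, 242, 58, 88, 2061] z26+4: [ 708.6 -524.6   30. ]
[609.6 348.5] [573, 291, 67, 109, 4720] z26+4: [1036.  -605.4   30. ]
[ 27.6 349.2] [0, 292, 63, 108, 4267] z26+4: [ 126.5 -664.6   30. ]
[215.1 379.4] [205, 365, 23, 35, 582] z26+4: [ 418.3 -703.8   30. ]
[419.9 379.8] [408, 366, 22, 34, 534] z26+4: [ 747.6 -683.7   30. ]
```

View pics/w2.png

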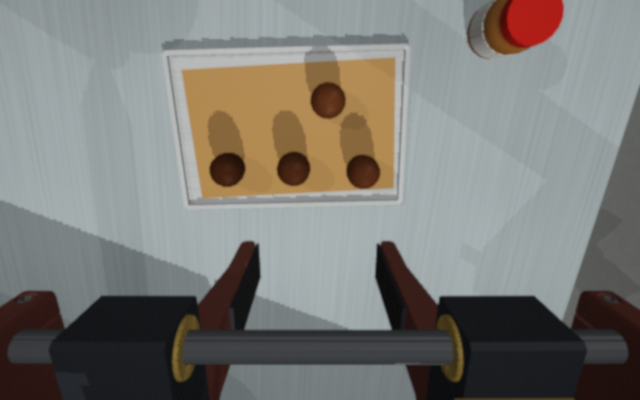

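The pan view shows eggs at (227,169), (293,168), (363,172) and (328,100). The jar is well clear at (520,20). I need the height of the carrier's side rails before placing eggs in the outer dimples.

```bash
python3 - <<'E'
from h import *
C=cam("wrist")
for p in [(227,169),(293,168),(363,172),(328,100)]: print(atz("wrist",p,32,C).round(1))
im=optics.get_image("scene")
cv2.imwrite("pics/s1.png",cv2.resize(im[135:280,235:435],None,fx=4,fy=4,interpolation=cv2.INTER_CUBIC))
E
```

```text
[ 442.7 -360.2   32. ]
[ 527.8 -353.6   32. ]
[ 618.6 -353.2   32. ]
[ 566.9 -266.9   32. ]
```

View pics/s1.png

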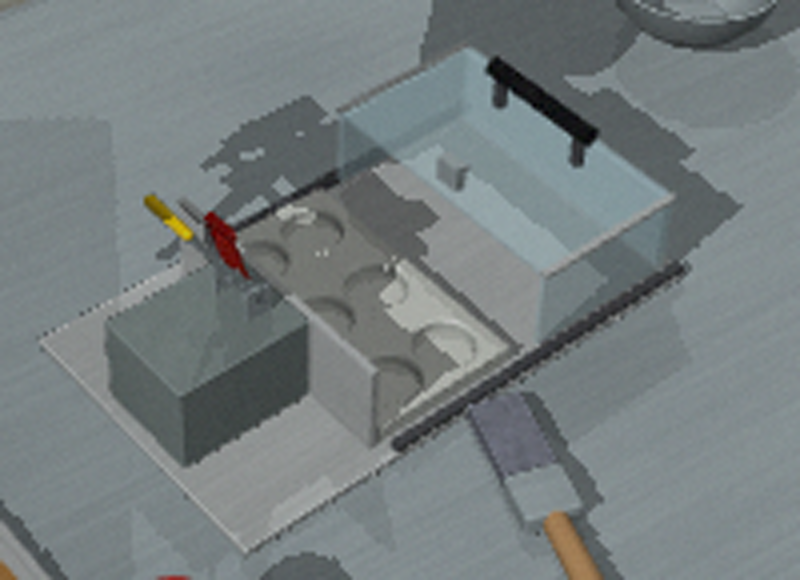

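The rails are low, about insert height. Now the first egg, the one at (567,-267).

```bash
python3 - <<'E'
from h import *
to(567,-267,19,5.9)
E
```

```text
from [ 560.7 -343.7  297.8] h 3.6 shift [ 7.66  1.08 27.87] turn -2.3
```

move_arm --pt "3.8 0.5 4 -2.3 70" --pt "3.86 0.58 5 0 70" --pt "0 0 5 0 70" --pt "0 0 5 0 70" --pt "0 0 2 0 70" --pt "0 0 0 0 70"

```text
t: 6.65
ee_pos: [565.5, -263.3, 87.4]
orientation: [-2.099, -2.335, 0.001]
ft_force: [-0.1, -1.1, 1.2]
width: 61.4
grasp_force: 0.0
```

```bash
python3 - <<'E'
from h import *
to(567,-267,19,5.9)
eggs(save="pics/w3.png")
E
```

```text
from [ 565.5 -263.3   87.4] h 6.1 shift [-0.39  0.12  6.84] turn 0.2
[319.1 207.1] [293, 190, 60, 47, 1176] z26+4: [ 563.9 -253.2   30. ]
[224.4 292.4] [197, 242, 59, 88, 2088] z26+4: [ 500.8 -327.5   30. ]
[410.6 292.8] [380, 243, 59, 87, 2050] z26+4: [ 639.3 -312.9   30. ]
[159.5 290.8] [139, 284, 41, 12, 353] z26+4: [ 452.4 -331.5   30. ]
[267.2 310.8] [244, 287, 44, 43, 1481] z26+4: [ 533.6 -340.1   30. ]
[ 27.5 349.6] [0, 292, 63, 108, 4230] z26+4: [ 344.7 -397.7   30. ]
[609.7 350. ] [573, 292, 67, 108, 4588] z26+4: [ 808.  -347.8   30. ]
[369.7 314.4] [350, 295, 42, 35, 1158] z26+4: [ 611.8 -334.9   30. ]
[214.8 379.3] [205, 365, 23, 35, 563] z26+4: [ 494.8 -410.5   30. ]
[420.  379.8] [408, 366, 22, 34, 524] z26+4: [ 662.6 -392.8   30. ]
```

View pics/w3.png

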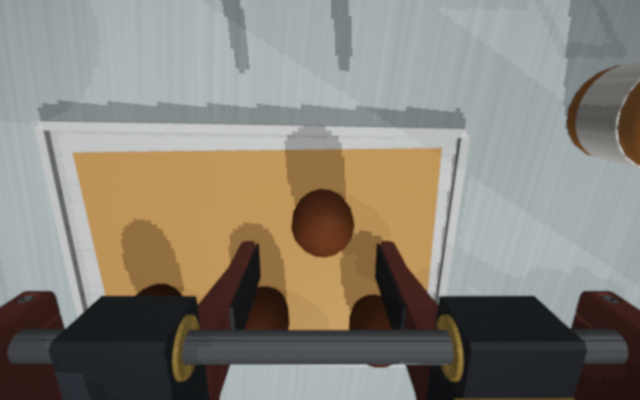

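The egg's disc is centred at (323,223) and the fingertips straddle column 318.

```bash
python3 - <<'E'
from h import *
for z in (30,33): print(atz("wrist",(323,223),z).round(1))
E
```

```text
[ 569.1 -265.8   30. ]
[ 568.9 -264.6   33. ]
```

move_arm --pt "-0.3 0.27 3 0 70" --pt "0 0 2.5 0 70" --pt "0 0 1.3 0 70" --pt "0 0 0 0 70" --pt "0 0 0 0 30" --pt "0 0 0 0 30" --pt "0 0 0 0 30" --pt "0 0 0 0 30"

```text
t: 7.7
ee_pos: [569.3, -266.9, 20.9]
orientation: [2.1, 2.335, 0.001]
ft_force: [-0.9, 0.3, 7.0]
width: 42.6
grasp_force: 30.0
```

move_arm --pt "0 0 -2 0 30" --pt "0 0 -5 0 30" --pt "0 0 -5.5 0 30" --pt "0 0 -5.5 0 30" --pt "4 0.3 -2 0 30" --pt "6 0.5 0 0 30" --pt "6 0.5 0 0 30" --pt "6 0.5 0 0 30" --pt "6 0.5 0 0 30" --pt "5.2 0.3 0 0 30"

```text
t: 8.95
ee_pos: [558.9, 68.5, 221.1]
orientation: [2.099, 2.336, 0.001]
ft_force: [0.3, 0.1, -1.4]
width: 42.7
grasp_force: 30.0
```

```bash
python3 - <<'E'
from h import *
o=get_obs();print(o["width"],o["grasp_force"])
to(560.4,66.4,90,5.9)
E
```

```text
42.70609695680453 29.999004761193646
from [558.9  68.5 221.1] h 6.1 shift [-0.22  0.11 13.11] turn 0.2
```

move_arm --pt "-0.2 0.1 5 0.2 30" --pt "0 0 5 0 30" --pt "0 0 4.1 0 30" --pt "0 0 2 0 30" --pt "0 0 0 0 30"

```text
t: 9.57
ee_pos: [559.5, 64.3, 58.2]
orientation: [-2.103, -2.331, 0.003]
ft_force: [0.2, 0.4, -1.3]
width: 42.8
grasp_force: 30.0
```

```bash
python3 - <<'E'
from h import *
to(560.4,66.4,29,5.9)
im=optics.get_image("wrist");cv2.imwrite("pics/w4.png",im)
E
```

```text
from [559.5  64.3  58.2] h 5.9 shift [0.2  0.12 2.92] turn -0.0
```

View pics/w4.png

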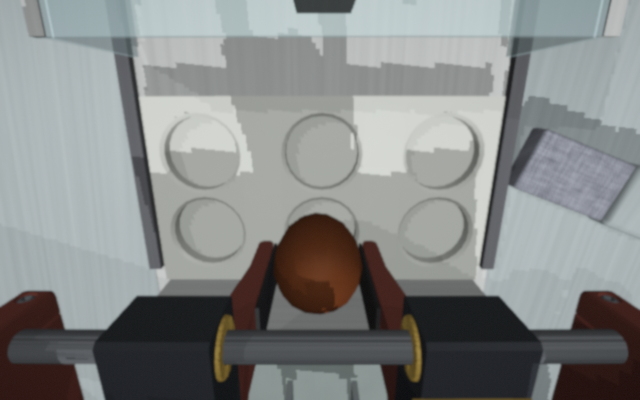

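Rim centres here are (202,151), (322.5,150), (443,150), (209.5,229.5) and (434,228.5). The egg's disc is at (318,262).

```bash
python3 - <<'E'
from h import *
C=cam("wrist")
px=[(202,151),(322.5,150),(443,150),(209.5,229.5),(434,228.5)]
A=[(-72,25),(0,25),(72,25),(-72,-25),(72,-25)]
B=[atz("wrist",p,22,C) for p in px]
y,o,r=fit2(A,B);print(y,o,r.round(1))
t=np.radians(y);Q=np.array([[np.cos(t),-np.sin(t)],[np.sin(t),np.cos(t)]])
for p in[(0,-25),(0,25),(-72,25),(72,25)]: print(p,(Q@p+o).round(1))
print("egg",atz("wrist",(318,262),67,C),get_obs()["ee_pos"])
E
```

```text
6.105501897139926 [559.05107091  91.55295439] [[-0.6  0. ]
 [-0.2 -0.3]
 [ 0.3 -0. ]
 [-0.1  0.2]
 [ 0.6  0.1]]
(0, -25) [561.7  66.7]
(0, 25) [556.4 116.4]
(-72, 25) [484.8 108.8]
(72, 25) [628.  124.1]
egg [559.05802093  66.27596397  67.        ] [560.4979006   64.40908913  59.29158397]
```

move_arm --pt "0.06 0.23 0.8 0 30" --pt "0 0 0.8 0 30" --pt "0 0 0.6 0 30" --pt "0 0 0.4 0 30" --pt "0 0 0 0 30"

```text
t: 10.25
ee_pos: [562.6, 64.9, 32.5]
orientation: [-2.105, -2.332, 0.001]
ft_force: [0.3, -2.6, -0.1]
width: 42.8
grasp_force: 30.0
```

move_arm --pt "0.05 0 0.1 0 30" --pt "0 0 0.1 0 30" --pt "0 0 0 0 30"

```text
t: 10.62
ee_pos: [562.7, 64.7, 31.6]
orientation: [2.104, 2.332, -0.001]
ft_force: [-2.8, -8.3, 8.7]
width: 42.9
grasp_force: 30.0
```

move_arm --pt "0 0 -0.3 0 30" --pt "-0.15 -0.05 0 0 30" --pt "0 0 0.2 0 30" --pt "0 0 0 0 30"

```text
t: 11.12
ee_pos: [562.4, 64.3, 31.6]
orientation: [2.105, 2.332, 0.0]
ft_force: [-0.2, -1.2, -0.5]
width: 42.7
grasp_force: 30.0
```

move_arm --pt "0 0 0.1 0 30" --pt "0 0 0 0 30"

```text
t: 11.38
ee_pos: [562.4, 64.1, 30.8]
orientation: [2.105, 2.332, 0.0]
ft_force: [0.6, -1.7, 1.5]
width: 42.6
grasp_force: 30.0
```

move_arm --pt "-0.05 0 0.1 0 30" --pt "0 0 0 0 30"

```text
t: 11.62
ee_pos: [562.3, 63.7, 29.6]
orientation: [-2.105, -2.332, 0.0]
ft_force: [-0.1, -1.6, 1.3]
width: 42.8
grasp_force: 30.0
```

move_arm --pt "0 0 0 0 65" --pt "0 0 0 0 65" --pt "0 0 -2 0 65" --pt "0 0 -5 0 65" --pt "0 0 -5 0 65" --pt "0 0 -5 0 65"

```text
t: 12.38
ee_pos: [562.3, 63.8, 202.8]
orientation: [2.104, 2.332, 0.001]
ft_force: [0.5, -0.0, -0.2]
width: 57.1
grasp_force: 0.0
```

```bash
python3 - <<'E'
from h import *
to(528,-353.5,190,5.9)
im=optics.get_image("wrist");cv2.imwrite("pics/w5.png",im)
E
```

```text
from [562.3  63.8 202.8] h 5.9 shift [-41.16  -7.68   1.27] turn -0.0
```

View pics/w5.png

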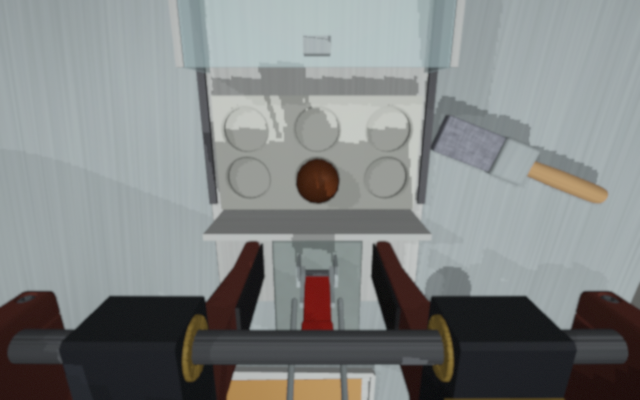

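The egg sits in dimple 3 at (318,180). Before moving on, I'll improve the egg segmentation offline.

```bash
cat >> h.py <<'E'
def eggs2(im,C,z=31,lim=None):
    h=cv2.cvtColor(cv2.GaussianBlur(im,(3,3),0),cv2.COLOR_BGR2HSV)
    m=((h[...,0]<=13)&(h[...,1]>90)&(h[...,2]<170)).astype(np.uint8)
    m=cv2.morphologyEx(m,cv2.MORPH_OPEN,np.ones((5,5)))
    n,l,s,p=cv2.connectedComponentsWithStats(m)
    for i in range(1,n):
        x,y,w,hh,a=s[i]
        if a>250 and a/(w*hh)>.65 and .6<w/hh<1.5:
            b=(x+w/2-.5,y+hh/2-.5); print(np.round(b,1),(w,hh),a,atz("wrist",b,z,C).round(1))
E
python3 - <<'E'
from h import *
C=cam("wrist")
for f in("w2","w3","w5"):
    print(f);eggs2(cv2.imread(f"pics/{f}.png"),C)
E
```

```text
w2
[327.5 100. ] (np.int32(32), np.int32(35)) 885 [567.9 144.5  31. ]
[293.  168.5] (np.int32(31), np.int32(32)) 774 [540.1  73.9  31. ]
[227.  169.5] (np.int32(33), np.int32(32)) 833 [472.8  66.   31. ]
[363.  171.5] (np.int32(31), np.int32(32)) 784 [612.3  78.   31. ]
[419.  382.5] (np.int32(21), np.int32(34)) 501 [ 723.7 -188.    31. ]
w3
[322.5 222.5] (np.int32(60), np.int32(66)) 3124 [576.7  18.   31. ]
[266.  308.5] (np.int32(43), np.int32(42)) 1441 [522.2 -96.   31. ]
[370.5 312.5] (np.int32(40), np.int32(34)) 1115 [645.6 -89.7  31. ]
w5
[317.  180.5] (np.int32(41), np.int32(42)) 1368 [566.   63.8  31. ]
```

move_arm --pt "-4 0 -1.5 0 70" --pt "-6 0 0 0 70" --pt "-6 -0.5 0 0 70" --pt "-6 -1.5 0 0 70" --pt "-6 -1.5 0 0 70" --pt "-6 -1.5 0 0 70" --pt "-6 -1.5 3 0 70" --pt "-1.2 -1.2 4 0 70" --pt "0 0 5 0 70" --pt "0 0 0 0 70"

```text
t: 13.68
ee_pos: [526.2, -347.2, 95.0]
orientation: [-2.101, -2.327, 0.001]
ft_force: [0.0, 0.4, 0.5]
width: 61.0
grasp_force: 0.0
```

```bash
python3 - <<'E'
from h import *
o=get_obs();C=cam("wrist");im=optics.get_image("wrist");cv2.imwrite("pics/w6.png",im)
print(o["ee_pos"]);eggs2(im,C)
E
```

```text
[ 526.23926745 -347.16375229   94.97565404]
[203. 221.] (np.int32(65), np.int32(63)) 3199 [ 442.8 -358.1   31. ]
[324. 224.] (np.int32(57), np.int32(63)) 2859 [ 529.6 -351.3   31. ]
[448.5 233.5] (np.int32(66), np.int32(64)) 3265 [ 620.1 -349.2   31. ]
```

move_arm --pt "-0.6 0.31 1 0 70" --pt "0 0 3 0 70" --pt "0 0 2.5 0 70" --pt "0 0 0.9 0 70" --pt "0 0 0 0 70" --pt "0 0 0 0 30" --pt "0 0 0 0 30" --pt "0 0 0 0 30"

```text
t: 14.72
ee_pos: [533.0, -354.5, 24.6]
orientation: [2.104, 2.331, 0.0]
ft_force: [-1.3, -0.4, 5.1]
width: 42.5
grasp_force: 30.0
```

```bash
python3 - <<'E'
from h import *
o=get_obs();print(o["ee_pos"],o["width"])
e=np.array([529.6,-351.3]);g=o["ee_pos"][:2]
p=np.array([556.4,116.4])   # pocket4 by camera
q=g+p-e+[0.4,-0.9];print(q); to(q[0],q[1],225,5.9)
E
```

```text
[ 532.95441746 -354.47113031   24.55013621] 42.54897190629871
[560.15441746 112.32886969]
from [ 533.  -354.5   24.6] h 5.9 shift [ 46.14   7.51 -20.08] turn -0.0
```

move_arm --pt "0 0 -2 0 30" --pt "0 0 -5 0 30" --pt "0 0 -6 0 30" --pt "0.13 0.2 -6 0 30" --pt "5 1 -1 0 30" --pt "6 1 0 0 30" --pt "6 1 0 0 30" --pt "6 1 0 0 30" --pt "6 1 0 0 30" --pt "6 1 0 0 30"

```text
t: 15.98
ee_pos: [558.1, 3.6, 224.8]
orientation: [2.104, 2.331, 0.002]
ft_force: [-0.3, 0.2, -1.1]
width: 42.4
grasp_force: 30.0
```

move_arm --pt "6 1 0 0 30" --pt "5 0 2 0 30" --pt "0 0 4 0 30" --pt "0 0 4 0 30" --pt "0 0 3 0 30" --pt "0 0 0 0 30" --pt "0 0 0 0 30"

```text
t: 16.85
ee_pos: [557.8, 112.3, 95.1]
orientation: [2.104, 2.331, 0.002]
ft_force: [0.5, 0.3, -1.3]
width: 42.6
grasp_force: 30.0
```

```bash
python3 - <<'E'
from h import *
to(557.2,111.6,40,5.9)
C=cam("wrist");im=optics.get_image("wrist");cv2.imwrite("pics/w7.png",im);eggs2(im,C,z=get_obs()["ee_pos"][2]+5.4)
E
```

```text
from [557.8 112.3  95.1] h 5.9 shift [-0.06 -0.08  5.51] turn -0.0
[317.5 263. ] (np.int32(88), np.int32(103)) 6608 [556.2 112.5 100.7]
```

move_arm --pt "0.26 -0.05 1.5 0 30" --pt "0 0 2 0 30" --pt "0 0 1.5 0 30" --pt "0 0 0.5 0 30" --pt "0 0 0 0 30" --pt "0 0 0 0 30"

```text
t: 17.65
ee_pos: [556.3, 114.7, 38.8]
orientation: [2.105, 2.332, 0.0]
ft_force: [0.1, -1.0, -1.3]
width: 42.4
grasp_force: 30.0
```

move_arm --pt "0 0.05 0.2 0 30" --pt "0 0 0.1 0 30" --pt "0 0 0 0 30" --pt "0 0 0 0 30"

```text
t: 18.15
ee_pos: [557.1, 114.2, 36.2]
orientation: [2.104, 2.332, 0.001]
ft_force: [-0.7, -4.9, 5.2]
width: 42.8
grasp_force: 30.0
```

move_arm --pt "0 0 -0.2 0 30" --pt "-0.15 0 0 0 30" --pt "0 0 0.2 0 30" --pt "0 0 0 0 30" --pt "0 0 0.1 0 30" --pt "0 0 0 0 30"

```text
t: 18.9
ee_pos: [556.8, 113.3, 34.4]
orientation: [-2.105, -2.332, 0.0]
ft_force: [-1.2, -1.3, 0.1]
width: 42.5
grasp_force: 30.0
```

move_arm --pt "-0.05 0 0.1 0 30" --pt "0 0 0 0 30"

```text
t: 19.15
ee_pos: [556.7, 112.7, 33.4]
orientation: [-2.105, -2.332, 0.0]
ft_force: [-0.2, -0.5, -0.2]
width: 42.6
grasp_force: 30.0
```

move_arm --pt "0 0 0 0 65" --pt "0 0 0 0 65" --pt "0 0 -2 0 65" --pt "0 0 -5 0 65" --pt "0 0 -5 0 65" --pt "0 0 -6 0 65" --pt "-6 0.2 0 0 70" --pt "-6 0.2 0 0 70" --pt "-6 0.2 0 0 70" --pt "-6 0.2 0 0 70"

```text
t: 20.4
ee_pos: [589.5, -127.1, 215.4]
orientation: [2.103, 2.331, 0.002]
ft_force: [0.5, 0.0, -0.0]
width: 61.6
grasp_force: 0.0
```

move_arm --pt "-6 0.2 0 0 70" --pt "-6 0.2 0 0 70" --pt "-6 0.3 3 0 70" --pt "-4.9 0.2 4 0 70" --pt "0 0 4 0 70" --pt "0 0 0 0 70" --pt "0 0 0 0 70" --pt "0 0 0 0 70"

```text
t: 21.4
ee_pos: [622.5, -347.3, 109.0]
orientation: [2.101, 2.331, 0.001]
ft_force: [0.3, 0.6, -0.5]
width: 61.4
grasp_force: 0.0
```

```bash
python3 - <<'E'
from h import *
C=cam("wrist");im=optics.get_image("wrist");cv2.imwrite("pics/w8.png",im)
eggs2(im,C);to(621,-352,20,5.9)
E
```

```text
[ 79.5 201. ] (np.int32(80), np.int32(59)) 3659 [ 443.2 -357.8   31. ]
[314.5 213. ] (np.int32(54), np.int32(59)) 2546 [ 619.1 -349.1   31. ]
from [ 622.3 -347.3  108.7] h 5.9 shift [-0.44 -0.2   8.87] turn 0.0
```

move_arm --pt "-0.33 -0.2 3 0 70" --pt "0 0 3 0 70" --pt "0 0 2 0 70" --pt "0 0 0.8 0 70" --pt "0 0 0 0 70" --pt "0 0 0 0 30" --pt "0 0 0 0 30" --pt "0 0 0 0 30" --pt "0 0 0 0 30"

```text
t: 22.58
ee_pos: [620.0, -351.2, 19.1]
orientation: [2.104, 2.331, 0.001]
ft_force: [-0.2, 0.9, 6.1]
width: 42.9
grasp_force: 30.0
```

move_arm --pt "0 0 -2 0 30" --pt "0 0 -5 0 30" --pt "0 0 -6 0 30" --pt "0.87 0.12 -6 0 30" --pt "6 0.8 -1 0 30" --pt "6 0.8 0 0 30" --pt "6 0.8 0 0 30" --pt "6 0.8 0 0 30" --pt "6 0.8 0 0 30" --pt "6 0.8 0 0 30"

```text
t: 23.82
ee_pos: [630.3, 22.8, 219.3]
orientation: [2.104, 2.332, 0.001]
ft_force: [-0.1, -0.1, -0.6]
width: 42.5
grasp_force: 30.0
```

move_arm --pt "6 0.8 0 0 30" --pt "4 0 3 0 30" --pt "0 0 5 0 30" --pt "0 0 5 0 30" --pt "0 0 3 0 30" --pt "0 0 1.5 0 30" --pt "0 0 0 0 30" --pt "0 0 0 0 30"

```text
t: 24.82
ee_pos: [629.4, 121.4, 44.7]
orientation: [2.104, 2.331, 0.003]
ft_force: [0.1, -0.0, 0.4]
width: 42.7
grasp_force: 30.0
```

```bash
python3 - <<'E'
from h import *
to(628.6,120.9,33,5.9)
C=cam("wrist");im=optics.get_image("wrist");cv2.imwrite("pics/w9.png",im);eggs2(im,C,z=get_obs()["ee_pos"][2]+11)
E
```

```text
from [629.4 121.4  44.7] h 5.9 shift [-0.04 -0.09  1.17] turn -0.0
[181.5 251.5] (np.int32(90), np.int32(88)) 6334 [560.1 123.8  55.8]
[317.5 267.5] (np.int32(90), np.int32(100)) 6815 [627.8 121.9  55.8]
```

move_arm --pt "0 -0.05 0.5 0 30" --pt "0 0 0.4 0 30" --pt "0 0 0.2 0 30" --pt "0 0 0 0 30" --pt "0 0 0 0 30"

```text
t: 25.5
ee_pos: [627.8, 121.2, 32.1]
orientation: [-2.105, -2.332, 0.0]
ft_force: [-0.8, 0.7, -0.6]
width: 43.1
grasp_force: 30.0
```

move_arm --pt "0 0.05 0.15 0 30" --pt "0 0 0 0 30" --pt "0 0 0.1 0 30" --pt "0 0 0 0 30"

```text
t: 26.0
ee_pos: [628.2, 121.2, 29.5]
orientation: [-2.105, -2.332, 0.0]
ft_force: [0.1, 0.4, -1.5]
width: 42.7
grasp_force: 30.0
```

move_arm --pt "0 0 0.12 0 30" --pt "0 0 0 0 65" --pt "0 0 0 0 65" --pt "0 0 -2 0 65" --pt "0 0 -5 0 65" --pt "0 0 -6 0 65" --pt "0 0 -5 0 65" --pt "-5 -2 0 0 70" --pt "-5 -2.5 0 0 70" --pt "-5 -2.5 0 0 70"

```text
t: 27.25
ee_pos: [573.6, -36.4, 210.2]
orientation: [2.103, 2.332, 0.002]
ft_force: [0.1, -1.5, -0.4]
width: 61.6
grasp_force: 0.0
```

move_arm --pt "-5 -2.5 0 0 70" --pt "-5 -2.5 0 0 70" --pt "-5 -2.5 0 0 70" --pt "-5 -2.5 0 0 70" --pt "-5 -2.5 3 0 70" --pt "-5 -2.5 4 0 70" --pt "-1 -1.2 4 0 70" --pt "0 0 0 0 70" --pt "0 0 0 0 70" --pt "0 0 0 0 70"

```text
t: 28.5
ee_pos: [448.4, -354.6, 104.6]
orientation: [2.101, 2.331, 0.0]
ft_force: [-0.7, 0.2, 0.6]
width: 61.5
grasp_force: 0.0
```

```bash
python3 - <<'E'
from h import *
C=cam("wrist");im=optics.get_image("wrist");cv2.imwrite("pics/w10.png",im)
eggs2(im,C);to(444.5,-359.5,20,5.9)
E
```

```text
[312. 217.] (np.int32(55), np.int32(61)) 2640 [ 443.3 -358.2   31. ]
from [ 448.2 -354.5  104.4] h 6.0 shift [-0.44 -0.43  8.44] turn 0.1
```

move_arm --pt "-0.5 -0.4 3 0 70" --pt "0 0 3 0 70" --pt "0 0 2 0 70" --pt "0 0 0.5 0 70" --pt "0 0 0 0 70" --pt "0 0 0 0 30" --pt "0 0 0 0 30" --pt "0 0 0 0 30" --pt "0 0 0 0 30"

```text
t: 29.68
ee_pos: [443.8, -360.4, 18.3]
orientation: [2.104, 2.331, 0.0]
ft_force: [-0.2, 0.9, 6.5]
width: 43.1
grasp_force: 30.0
```

move_arm --pt "0 0 -2 0 30" --pt "0 0 -5 0 30" --pt "0 0 -6 0 30" --pt "0 0.3 -6 0 30" --pt "5.97 1.2 -1 0 30" --pt "6 1.2 0 0 30" --pt "6 1.2 0 0 30" --pt "6 1.2 0 0 30" --pt "6 1.2 0 0 30" --pt "6 1.2 0 0 30"

```text
t: 30.92
ee_pos: [480.7, 7.4, 218.7]
orientation: [2.104, 2.331, 0.001]
ft_force: [0.6, 0.0, -0.8]
width: 43.2
grasp_force: 30.0
```

move_arm --pt "6 1.2 0 0 30" --pt "4 0.24 3 0 30" --pt "0 0 5 0 30" --pt "0 0 5 0 30" --pt "0 0 3 0 30" --pt "0 0 1.5 0 30" --pt "0 0 0 0 30" --pt "0 0 0 0 30"

```text
t: 31.92
ee_pos: [486.1, 106.6, 43.7]
orientation: [2.104, 2.331, 0.003]
ft_force: [-0.3, 0.1, -0.8]
width: 42.6
grasp_force: 30.0
```

```bash
python3 - <<'E'
from h import *
to(485.4,105.9,33,5.9)
E
```

```text
from [486.1 106.6  43.7] h 5.9 shift [-0.06 -0.08  1.07] turn -0.0
```

move_arm --pt "-0.05 -0.06 0.5 0 30" --pt "0 0 0.4 0 30" --pt "0 0 0.2 0 30" --pt "0 0 0 0 30" --pt "0 0 0 0 30"

```text
t: 32.55
ee_pos: [484.5, 105.9, 31.4]
orientation: [-2.105, -2.332, 0.0]
ft_force: [-0.3, -0.4, 0.3]
width: 42.4
grasp_force: 30.0
```

move_arm --pt "0 0 0.1 0 30" --pt "0 0 0 0 30"

```text
t: 32.8
ee_pos: [484.5, 105.9, 30.4]
orientation: [-2.105, -2.332, 0.0]
ft_force: [-0.3, -0.7, -0.8]
width: 42.8
grasp_force: 30.0
```

move_arm --pt "0 0.03 0.1 0 30" --pt "0 0 0 0 30" --pt "0 0 0.1 0 30" --pt "0 0 0 0 30"

```text
t: 33.3
ee_pos: [484.8, 105.9, 28.4]
orientation: [-2.105, -2.332, 0.0]
ft_force: [0.2, -0.0, -1.0]
width: 42.8
grasp_force: 30.0
```

move_arm --pt "0 0 0.06 0 30" --pt "0 0 0 0 65" --pt "0 0 0 0 65" --pt "0 0 -2 0 65" --pt "0 0 -5 0 65" --pt "0 0 -6 0 65" --pt "0 4 -5 0 65" --pt "0 4 -4 0 65" --pt "0 0 0 0 65" --pt "0 0 0 0 65"

```text
t: 34.55
ee_pos: [562.1, 113.8, 245.5]
orientation: [-2.104, -2.331, 0.003]
ft_force: [0.3, 0.8, -0.9]
width: 56.7
grasp_force: 0.0
```

```bash
python3 - <<'E'
from h import *
o=get_obs();C=cam("wrist");im=optics.get_image("wrist");cv2.imwrite("pics/w11.png",im)
print(o["ee_pos"]);eggs2(im,C,z=38)
optics.get_image("top")
E
```

```text
[562.05115161 113.82294193 245.47337846]
[313.  171.5] (np.int32(35), np.int32(38)) 1049 [554.9 116.   38. ]
[248. 172.] (np.int32(37), np.int32(37)) 1087 [482.5 107.9  38. ]
[378. 172.] (np.int32(37), np.int32(37)) 1097 [627.3 123.   38. ]
[313.5 214. ] (np.int32(34), np.int32(37)) 1017 [560.5  65.9  38. ]
[312. 314.] (np.int32(21), np.int32(33)) 662 [572.1 -69.8  38. ]
```

View pics/w11.png

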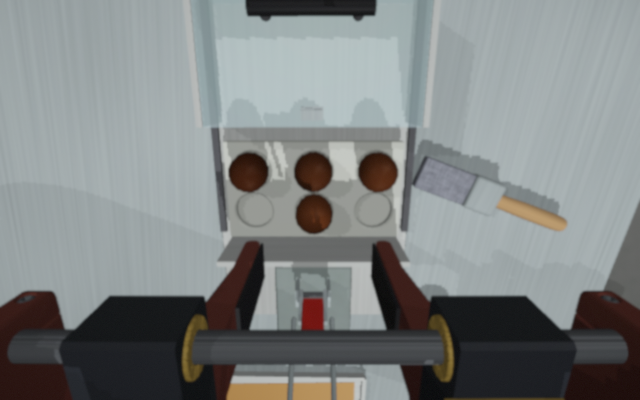

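All four eggs stand in dimples 2, 4, 6 and 3, at (248,172), (313,172), (378,172) and (313,214). The handle is at the top edge near (311,7). Next I locate it and push the hood shut.

```bash
python3 - <<'E'
from h import *
im=optics.get_image("top");g=im.max(2)
n,l,s,p=cv2.connectedComponentsWithStats((g[200:255,245:275]<50).astype(np.uint8))
for i in range(1,n):
    if s[i,4]>20:
        q=p[i]+[245,200];a=atz("top",q,112);print(q,s[i],a)
        t=np.radians(6.0);d=a[:2]-[559,91];print("case",d@[np.cos(t),np.sin(t)],d@[-np.sin(t),np.cos(t)])
print(atz("wrist",(311,7),112))
for r in spotter.regions_of("top","hood_handle")[:3]: print(r["conf"],r["point"],atz("top",r["point"],112))
E
```

```text
[539.207585   261.82545713 112.        ]
0.87 [254.0, 248.6] [485.3171615  271.39631495 112.        ]
0.72 [357.1, 219.4] [558.383478    -3.66904889 112.        ]
```

move_arm --pt "5 0 0 0 0" --pt "5 0 0 0 0" --pt "5 0 0 0 0" --pt "0 0 0 0 0" --pt "0 0 0 0 0" --pt "0 0 0 0 0"

```text
t: 35.5
ee_pos: [548.0, 262.0, 246.3]
orientation: [-2.106, -2.331, 0.001]
ft_force: [-0.0, 0.2, 0.4]
width: 1.4
grasp_force: 0.0
```

```bash
python3 - <<'E'
from h import *
C=cam("wrist");im=optics.get_image("wrist");cv2.imwrite("pics/w12.png",im)
m=(im[:235].max(2)<55).astype(np.uint8)
n,l,s,p=cv2.connectedComponentsWithStats(m)
for i in range(1,n):
    if s[i,4]>100: print(p[i].round(1),s[i],atz("wrist",p[i],114,C).round(1))
print(get_obs()["ee_pos"])
E
```

```text
[309.7 189.2] [ 256  179  109   18 1372] [539.2 263.7 114. ]
[548.1935101  262.03009053 246.52158194]
```

View pics/w12.png

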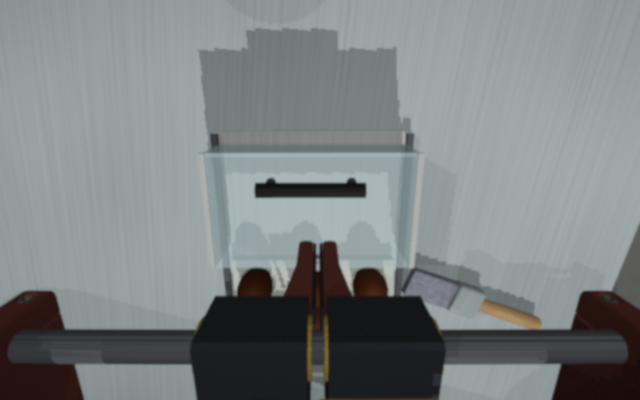

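The handle bar is at (310,189), world about (540,264). I'll bring the shut fingers down on its +y side.

move_arm --pt "3.1 -0.65 0 0 0" --pt "0 0 5 0 0" --pt "0 0 5 0 0" --pt "0 0 4.3 0 0" --pt "0 0 0 0 0" --pt "-0.5 0 0 0 0" --pt "-0.5 0 0 0 0" --pt "-1 0 0 0 0" --pt "-1 0 0 0 0" --pt "-1 0 0 0 0"

```text
t: 36.8
ee_pos: [543.2, 253.3, 104.4]
orientation: [2.104, 2.332, 0.003]
ft_force: [-0.1, 3.4, 3.3]
width: 0.4
grasp_force: 1.6
```

move_arm --pt "-1 0 0 0 0" --pt "-1 0 0 0 0" --pt "-1 0 0 0 0" --pt "-1 0 0 0 0" --pt "-1 0 0 0 0" --pt "-1 0 0 0 0" --pt "-1 0 0 0 0" --pt "-1 0 0 0 0" --pt "-1 0 0 0 0" --pt "0 0 0 0 0"

```text
t: 38.05
ee_pos: [550.9, 162.8, 103.2]
orientation: [-2.105, -2.331, 0.004]
ft_force: [-0.9, -0.7, -0.0]
width: 0.1
grasp_force: 0.0
```

move_arm --pt "-0.5 0 0 0 0" --pt "-0.5 0 0 0 0" --pt "-0.5 0 0 0 0" --pt "-0.4 0 0 0 0" --pt "-0.3 0 0 0 0" --pt "0 0 0 0 0"

```text
t: 38.8
ee_pos: [553.6, 142.8, 103.4]
orientation: [-2.105, -2.331, -0.001]
ft_force: [-3.1, 6.6, -2.3]
width: 0.1
grasp_force: 3.5
```

move_arm --pt "-0.3 0 0 0 0" --pt "-0.3 0 0 0 0" --pt "0 0 0 0 0"

```text
t: 39.17
ee_pos: [553.8, 142.2, 103.6]
orientation: [-2.103, -2.325, -0.009]
ft_force: [-7.8, 35.7, -3.9]
width: 0.6
grasp_force: 17.9
```

move_arm --pt "1 0 0 0 0" --pt "1 0 0 0 0" --pt "0 0 -4 0 0" --pt "0 0 -5 0 0" --pt "0 0 -5 0 0" --pt "-4 0 -5 0 0" --pt "-5 0 -2 0 0" --pt "-4 0 0 0 0" --pt "0 0 0 0 0" --pt "0 0 0 0 0"

```text
t: 40.42
ee_pos: [565.8, 27.8, 312.4]
orientation: [-2.106, -2.332, 0.0]
ft_force: [-0.6, 0.2, 1.5]
width: 0.6
grasp_force: 0.0
```

```bash
python3 - <<'E'
from h import *
C=cam("wrist");im=optics.get_image("wrist");np.savez("w13.npz",im=im,K=C[0],D=C[1],x=C[2],R=C[3])
print(get_obs()["ee_pos"])
cv2.imwrite("pics/w13.png",cv2.resize(im[90:390,180:480],None,fx=2,fy=2,interpolation=cv2.INTER_CUBIC))
E
```

```text
[565.72429299  28.30300772 312.27873457]
```

View pics/w13.png

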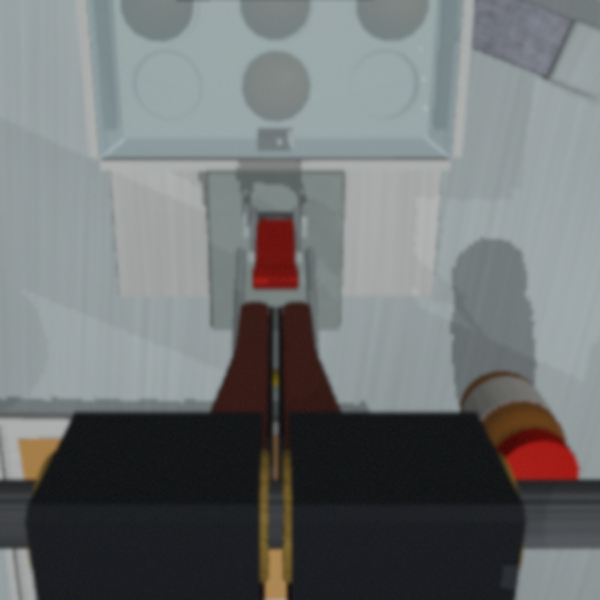

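The hood is shut against the bulkhead. The keeper is at (317,160) full-frame, and the red lever runs from about (317,197) to its end at (317,233).

```bash
python3 - <<'E'
from h import *
d=np.load("w13.npz");C=(d["K"],d["D"],d["x"],d["R"])
f=lambda u,v,z:atz("wrist",((u+.5)/2-.5+180,(v+.5)/2-.5+90),z,C)
t=np.radians(6.0);o=np.array([558.5,91])
def case(p): q=p[:2]-o; return np.array([q@[np.cos(t),np.sin(t)],q@[-np.sin(t),np.cos(t)],p[2]]).round(1)
for n,u,v,z in [("keeper top -y edge",275,151,102),("keeper mid",275,139,102),("keeper +y",275,127,102),("bulkhead edge",275,163,82),("lever end bottom",275,287,164),("lever end top face",275,278,164),("pivot",275,205,98),("lever low edge",275,216,104),("tower far",275,328,82),("loopbar hidden",275,380,150)]:
    print(n,case(f(u,v,z)),f(u,v,z)[:2].round(1))
# yellow from top and scene
for cn in("top","scene"):
    im=optics.get_image(cn);h=cv2.cvtColor(im,cv2.COLOR_BGR2HSV)
    for nm,m in(("yel",(h[...,0]>20)&(h[...,0]<35)&(h[...,1]>170)&(h[...,2]>90)),("red",((h[...,0]<5)|(h[...,0]>175))&(h[...,1]>170)&(h[...,2]>60))):
        n,l,s,p=cv2.connectedComponentsWithStats(m.astype(np.uint8))
        for i in range(1,n):
            if s[i,4]>5:print(cn,nm,p[i].round(1),s[i].tolist(),ray(cn,p[i]))
E
```

```text
keeper top -y edge [ -1.  -54.2 102. ] [563.1  37. ]
keeper mid [ -1.  -47.4 102. ] [562.4  43.7]
keeper +y [ -1.  -40.7 102. ] [561.8  50.4]
bulkhead edge [ -1.1 -65.3  82. ] [564.3  25.9]
lever end bottom [  -1.2 -110.7  164. ] [568.9 -19.2]
lever end top face [  -1.1 -105.9  164. ] [568.4 -14.4]
pivot [ -1.1 -86.7  98. ] [566.5   4.6]
lever low edge [ -1.1 -91.6 104. ] [ 5.67e+02 -2.00e-01]
tower far [  -1.3 -173.1   82. ] [575.3 -81.3]
loopbar hidden [  -1.3 -171.1  150. ] [575.1 -79.3]
top red [414.4 143.5] [405, 135, 19, 19, 279] (array([ 538.08453093,   64.57858027, 1126.40601769]), array([ 0.21604672, -0.22057959, -0.99337212]))
scene yel [276.5 188.8] [271, 184, 12, 11, 40] (array([1372.76010259, -473.49746135, 1042.0864477 ]), array([-0.64597766,  0.33851181, -0.68975082]))
scene red [423.4  10.3] [386, 0, 61, 32, 994] (array([1372.76010259, -473.49746135, 1042.0864477 ]), array([-0.6942318 ,  0.71313986, -0.43712981]))
scene red [6.369e+02 6.000e-01] [633, 0, 7, 3, 12] (array([1372.76010259, -473.49746135, 1042.0864477 ]), array([-0.47259955,  1.07372447, -0.4167143 ]))
sc
[... 792 characters left out ...]
y([1372.76010259, -473.49746135, 1042.0864477 ]), array([-0.37486598,  0.95315463, -0.56631739]))
scene red [614.7 124.3] [605, 117, 19, 14, 117] (array([1372.76010259, -473.49746135, 1042.0864477 ]), array([-0.35265078,  0.94218627, -0.59099758]))
scene red [635.2 134.3] [627, 117, 13, 31, 202] (array([1372.76010259, -473.49746135, 1042.0864477 ]), array([-0.31848946,  0.96860347, -0.60439434]))
scene red [290.8 195.2] [286, 188, 11, 16, 60] (array([1372.76010259, -473.49746135, 1042.0864477 ]), array([-0.62295158,  0.35709408, -0.69834051]))
scene red [277.6 290.7] [266, 279, 24, 24, 465] (array([1372.76010259, -473.49746135, 1042.0864477 ]), array([-0.52622445,  0.26374356, -0.83166573]))
```

move_arm --pt "-5 0 0 0 0" --pt "-5 0 0 0 0" --pt "-3 -0.16 0 0 0" --pt "0 0 0 0 0" --pt "0 0 5 0 0" --pt "0 0 5 0 0" --pt "0 0 2.8 0 0" --pt "0 0 0 0 0" --pt "0 0 0 0 0"

```text
t: 41.7
ee_pos: [578.4, -100.8, 185.7]
orientation: [2.103, 2.333, 0.001]
ft_force: [0.5, 0.7, 0.8]
width: 0.2
grasp_force: 0.0
```

```bash
cat >> h.py <<'E'
O=np.array([558.5,91]);T=np.radians(6.0)
def case(p): q=np.array(p[:2])-O; return np.array([q@[np.cos(T),np.sin(T)],q@[-np.sin(T),np.cos(T)],p[2]]).round(1)
def plane(n,p,x0=0,C=None):
    c,d=ray(n,p,C); e=np.array([np.cos(T),np.sin(T),0]); b=np.append(O,0)
    return case(c+d*((x0-(c-b)@e)/(d@e)))
def yel(n="scene",red=False):
    h=cv2.cvtColor(optics.get_image(n),cv2.COLOR_BGR2HSV)
    m=(h[...,0]>20)&(h[...,0]<35)&(h[...,1]>170)&(h[...,2]>60)
    m[:150]=0;m[260:]=0;m[:,:240]=0;m[:,430:]=0
    v,u=np.nonzero(m); 
    if len(u): print(n,"yellow",(u.mean().round(1),v.mean().round(1)),len(u),"plane x=0:",plane(n,(u.mean(),v.mean())))
    m=((h[...,0]<5)|(h[...,0]>175))&(h[...,1]>150)&(h[...,2]>60);m[:170]=0;m[230:]=0;m[:,:270]=0;m[:,350:]=0
    v,u=np.nonzero(m)
    if len(u): print(n,"red",(u.mean().round(1),v.mean().round(1)),len(u),"plane:",plane(n,(u.mean(),v.mean())))
E
python3 - <<'E'
from h import *
p=get_obs()["ee_pos"];print(p,case(p));yel()
E
```

```text
[ 578.43332885 -100.83973359  185.65187029] [  -0.2 -192.9  185.7]
scene yellow (np.float64(276.0), np.float64(188.8)) 12 plane x=0: [   0.  -148.2  189.9]
scene red (np.float64(291.1), np.float64(195.2)) 54 plane: [  -0.  -103.9  140.9]
```

move_arm --pt "1 0 0.4 0 0" --pt "1 0 0 0 0" --pt "1 0 0 0 0" --pt "1 0 0 0 0" --pt "1 0 0 0 0" --pt "1 0 0 0 0" --pt "0.7 0 0 0 0" --pt "0.3 0 0 0 0" --pt "0 0 0 0 0"

```text
t: 42.88
ee_pos: [570.3, -31.9, 180.4]
orientation: [-2.104, -2.333, 0.0]
ft_force: [-0.1, 0.3, 0.0]
width: 0.6
grasp_force: 0.0
```

```bash
python3 - <<'E'
from h import *
p=get_obs()["ee_pos"];print(case(p));yel();yel("top")
E
```

```text
[  -1.1 -123.5  180.4]
scene yellow (np.float64(290.6), np.float64(170.0)) 8 plane x=0: [   0.  -102.5  225.2]
scene red (np.float64(288.5), np.float64(190.0)) 76 plane: [  -0.  -111.2  163.5]
```

move_arm --pt "0.5 0 0 0 0" --pt "0.5 0 0 0 0" --pt "0.5 0 0 0 0" --pt "0 0 0 0 0" --pt "0 0 0 0 0" --pt "0 0 0 0 0"

```text
t: 43.72
ee_pos: [568.9, -17.2, 180.5]
orientation: [2.105, 2.332, 0.0]
ft_force: [0.8, 1.3, -0.6]
width: 0.6
grasp_force: 0.0
```

```bash
python3 - <<'E'
from h import *
p=get_obs()["ee_pos"];print(case(p));yel();yel("top")
C=cam("wrist");im=optics.get_image("wrist");h=cv2.cvtColor(im,cv2.COLOR_BGR2HSV)
m=(h[...,0]>20)&(h[...,0]<35)&(h[...,1]>150)&(h[...,2]>60)
n,l,s,q=cv2.connectedComponentsWithStats(m.astype(np.uint8))
for i in range(1,n):
    if s[i,4]>15:print(q[i].round(1),s[i].tolist(),case(atz("wrist",q[i],88,C)))
cv2.imwrite("pics/w14.png",im)
E
```

```text
[  -1.  -108.7  180.5]
scene yellow (np.float64(313.2), np.float64(197.9)) 14 plane x=0: [ -0.  -31.4  86.6]
scene red (np.float64(290.2), np.float64(191.6)) 80 plane: [  -0.  -106.1  155. ]
top yellow (np.float64(334.0), np.float64(214.0)) 3 plane x=0: [ -0.  -31.4 451.8]
[319.8 112.7] [290, 109, 60, 9, 481] [ -0.7 -37.3  88. ]
[311.6 328.5] [310, 317, 4, 25, 65] [  -7.9 -225.    88. ]
[323.1 329.4] [322, 317, 4, 27, 67] [   2.4 -225.9   88. ]
[311.5 370.7] [311, 362, 2, 18, 33] [  -8.4 -272.4   88. ]
[323.4 371.2] [322, 364, 3, 17, 37] [   2.8 -273.    88. ]
```

```bash
python3 -c "
import cv2;im=cv2.imread('pics/w14.png');cv2.imwrite('pics/w14c.png',cv2.resize(im[60:260,220:420],None,fx=3,fy=3,interpolation=cv2.INTER_CUBIC))"
```

```text
(no output)
```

View pics/w14c.png

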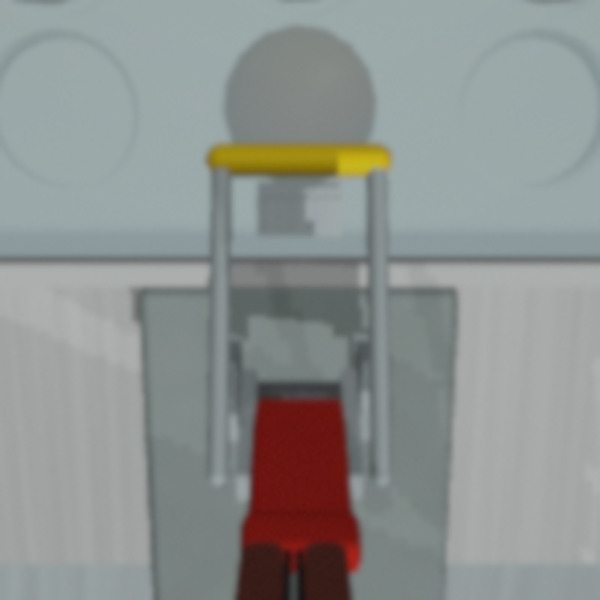

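The yellow bar lies on the roof on the +y side of the hook, at about (300,158) in the crop. The lever is still up. Next I bring the fingers round to the lever's +y face and swing it over.

move_arm --pt "0 0 -1.5 0 0" --pt "4 0.05 0 0 0" --pt "0 0 2 0 0" --pt "0 0 2.6 0 0" --pt "0 0 0 0 0" --pt "-1 0 0 0 0" --pt "-0.5 0 0 0 0" --pt "0 0 0 0 0"

```text
t: 44.88
ee_pos: [567.3, 7.1, 150.3]
orientation: [2.105, 2.33, 0.001]
ft_force: [0.2, 0.6, 0.2]
width: 0.6
grasp_force: 0.0
```

```bash
python3 - <<'E'
from h import *
p=get_obs()["ee_pos"];print(case(p),get_obs()["ft_force"].round(1));yel()
E
```

```text
[  0.  -84.4 150.3] [0.2 0.6 0.2]
scene yellow (np.float64(310.6), np.float64(189.3)) 19 plane x=0: [  0.  -40.5 123.8]
scene red (np.float64(292.4), np.float64(192.1)) 84 plane: [  0.  -99.3 149.2]
```

move_arm --pt "-0.7 0 0.05 0 0" --pt "-0.7 0 0.05 0 0" --pt "-0.6 0 0.1 0 0" --pt "-0.5 0 0.2 0 0" --pt "0 0 0 0 0"

```text
t: 45.55
ee_pos: [569.2, -17.5, 145.2]
orientation: [-2.105, -2.332, 0.001]
ft_force: [-0.7, -0.2, -0.6]
width: 0.2
grasp_force: 0.1
```

```bash
cat >> h.py <<'E'
def wyel():
    C=cam("wrist");im=optics.get_image("wrist");h=cv2.cvtColor(im,cv2.COLOR_BGR2HSV)
    m=(h[...,0]>20)&(h[...,0]<35)&(h[...,1]>150)&(h[...,2]>60)
    n,l,s,q=cv2.connectedComponentsWithStats(m.astype(np.uint8))
    for i in range(1,n):
        if s[i,4]>150:print(q[i].round(1),s[i].tolist(),case(atz("wrist",q[i],88,C)))
    return im
E
python3 - <<'E'
from h import *
p=get_obs()["ee_pos"];print(case(p),get_obs()["ft_force"].round(1));wyel()
E
```

```text
[  -0.7 -109.1  145.2] [-0.7 -0.2 -0.6]
[319.4 119.8] [285, 116, 69, 11, 554] [ -0.9 -40.5  88. ]
```

move_arm --pt "-0.6 0 0.25 0 0" --pt "-0.6 0 0.35 0 0" --pt "-0.5 0 0.4 0 0" --pt "-0.4 0 0.4 0 0" --pt "0 0 0 0 0"

```text
t: 46.22
ee_pos: [571.3, -38.5, 131.0]
orientation: [-2.105, -2.332, 0.001]
ft_force: [-0.0, -0.2, 0.9]
width: 0.0
grasp_force: 0.0
```

```bash
python3 - <<'E'
from h import *
p=get_obs()["ee_pos"];print(case(p),get_obs()["ft_force"].round(1));wyel()
E
```

```text
[  -0.8 -130.1  131. ] [-0.  -0.2  0.9]
[319.4  84.2] [281, 80, 77, 12, 633] [ -1.  -40.7  88. ]
```

move_arm --pt "-0.4 0 0.5 0 0" --pt "-0.4 0 0.6 0 0" --pt "-0.2 0 0.5 0 0" --pt "-0.2 0 0.5 0 0" --pt "0 0 0.4 0 0" --pt "0 0 0 0 0"

```text
t: 47.02
ee_pos: [572.5, -49.8, 106.1]
orientation: [-2.104, -2.332, 0.001]
ft_force: [0.6, 0.2, -0.2]
width: 0.3
grasp_force: 0.0
```

move_arm --pt "0 0 0.3 0 0" --pt "0 0 0.3 0 0" --pt "0 0 0 0 0"

```text
t: 47.4
ee_pos: [573.2, -49.9, 102.7]
orientation: [2.104, 2.332, 0.001]
ft_force: [-6.4, 0.8, 20.7]
width: 0.8
grasp_force: 10.4
```

```bash
python3 - <<'E'
from h import *
p=get_obs()["ee_pos"];print(case(p),get_obs()["ft_force"].round(1));cv2.imwrite("pics/w15.png",wyel())
E
```

```text
[-1.000e-01 -1.417e+02  1.027e+02] [-6.4  0.8 20.7]
[318.3  56.4] [272, 51, 93, 15, 903] [ -1.  -40.4  88. ]
```

move_arm --pt "0 0 0.1 0 0" --pt "0 0 0 0 0" --pt "0 0 -3 0 0" --pt "0 0 -5 0 0" --pt "0 0 -5 0 0" --pt "2 0 -5 0 60" --pt "5 0 0 0 60" --pt "0 0 0 0 60" --pt "0 0 0 0 60"

```text
t: 48.58
ee_pos: [565.3, 19.6, 279.2]
orientation: [-2.104, -2.333, 0.001]
ft_force: [0.5, -0.2, 0.2]
width: 37.0
grasp_force: 0.0
```

```bash
python3 - <<'E'
from h import *
p=get_obs()["ee_pos"];print(case(p),get_obs()["ft_force"].round(1));im=wyel()
cv2.imwrite("pics/w16.png",cv2.resize(im[30:330,170:470],None,fx=2,fy=2,interpolation=cv2.INTER_CUBIC))
E
```

```text
[ -0.7 -71.7 279.2] [ 0.5 -0.2  0.2]
[318.8 148.5] [298, 146, 42, 6, 201] [ -0.9 -40.7  88. ]
[234.2 348.5] [228, 315, 17, 66, 482] [-108.6 -295.3   88. ]
[400.8 349.1] [391, 316, 17, 66, 475] [ 104.1 -296.2   88. ]
```

View pics/w16.png

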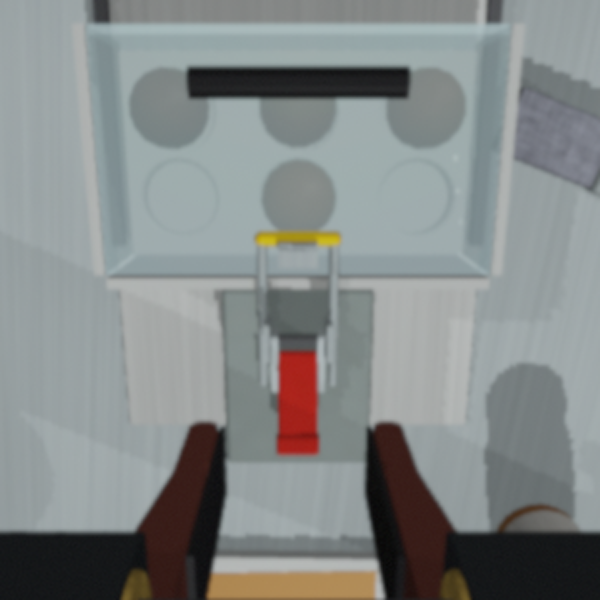

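The lever is down flat at (298,400), the bar is against the hook at (298,238), and the eggs are upright under the shut hood. The robot is clear, so I hand in.

```bash
python3 -c "
from workcell import close_job; print(close_job())"
```

```text
the job is handed in; nothing more can be done
None
```

The job is handed in at about 49 s on the robot clock: all four eggs are upright in dimples 2, 3, 4 and 6, the hood is shut, the bar is behind the keeper hook and the lever is flat; the last wrist picture shows this, but the judge gave no result.

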